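# Find the thread hand of the rear cap of the lens on the market stall

## Robot

A 6-joint arm with a two-finger parallel gripper is mounted at the origin on the work surface. World frame = base frame: x ahead of the robot, y to its left, z up, the work surface at z = 0. Lengths are in m, angles in rad, forces in N, time in s.
With the tool pointing down it reaches from about 0.275 to 0.75 m from the base axis. Payload 10.2 kg.
Tool frame: the origin (TCP) lies between the finger pads; the fingertips stand 19 mm ahead of it and the grasp point (between the pads) is the TCP; z points along the fingers, y is the line along which they close (so a half turn about z gives the same grasp; the last joint's range is limited). The gripper opens to 88 mm and grips with 3 to 60 N. Pads are 18 mm wide; open, the fingers measure 123 mm over their backs; the gripper's body (75 mm by 187 mm) begins 45 mm behind the grasp point.
Start: joints at [0.998, 0.313, 1.498, -0, 1.331, -0.223], TCP at [0.18, 0.493, 0.258] pointing down, gripper open.
Joint ranges: [-2.94, 2.94], [-0.97, 2.17], [0.19, 2.56], [-1.23, 4.37], [0.02, 3.11], [-2.88, 2.88]. Speed limits (rad/s): [2.39, 2.39, 3.01, 3.14, 3.14, 3.14].

## Interface

Orientations are given as a unit quaternion [x, y, z, w].
In Python, from bench import status, imaging, arm gives the robot as it stands. The module is installed in compiled form; this text tells all that it offers.
- The arm moves only by the shell command python3 -m pendant 'ROWS' [FORCE]. ROWS is JSON, a list of rows, each a list of 7 numbers: the shift along the tool's x, y, z scaled (see below), then the turn, a rotation vector about the tool's x, y, z scaled (see below), then the opening, from -1 (shut) to 1 (fully open). A call has 1 to 10 rows; each row shifts and turns the commanded pose from where the row before left it, along the tool's axes as they then stand; what a row does not reach is not made up. The controller multiplies each number of a shift by 0.5 m and each number of a turn by pi/2 rad. A row lasts 1/10 s, in which the tool goes at most 50 mm and 8.59 degrees, less where a joint would pass 70% of its speed; a pose out of reach is approached as far as the arm can. A call with a number of a shift or a turn outside -1 to 1 is refused whole. A call with a gripper value outside its range is refused whole. The fingers move at their own pace and stop on an object; FORCE is the grip in N (left out, the last holds). Time passes only in rows, so rows that do not move let the fingers close. It gives the time, the measured TCP pose, the force, the opening and the grip force at its end, in the units of the state.
- status.get_state(): the state, without advancing time (a new reading comes with each control period).
- imaging.get_image(name): name is "scene" or "top" or "wrist"; returns a dict with "frame" (480x640x3 uint8, red, green, blue), "mtx" (3x3 intrinsics, pixels), "rvec" (rotation vector, rad) and "tvec" (3), from world to camera coordinates, as OpenCV has them. Camera axes: x right, y down, z forward; pixel columns grow to the right and rows downward; lengths in m; the calibration is good to about 2 mm. A picture is of the moment at which its call begins. There is no depth.
- arm.finish_job(): hands the job in; it is judged then, once.
The state is a dict: "clock": time; "joints": joint angles; "qd": joint speeds; "joint_torque": joint torques, N m; "tcp_pos": TCP position; "ee_rot": TCP orientation; "force": force on the tool from outside, world axes, zero at the start; "moment": the same for the moment, N m; "width": finger opening in m; "grip_force": force on a finger pad.
Only numpy, scipy, OpenCV 4.12 (cv2) and the standard library are available. Lean on these libraries where they do the work, as an engineer would, in place of code of your own. Each camera call takes 0.05 s, during which the arm holds its last target. There are 200 camera calls.

## Task

A customer wants to see the rear glass of the second-hand lens under the clear display cover: lift the cover off by its knob and stand it, open end down and without dropping it, wholly on the round cork mat. Then take the lens's rear cap off; nobody knows which hand its quick thread has, so feel which way it gives, turn it that way until it is free, and only then lift it off. Finish still holding the cap in the gripper, steady and well clear above the lens (some 6 cm), with the other goods left where they are.

Things in the scene. Friction and masses are not known exactly. Their poses are not given: they have to be found in the camera images.
- lens: camera lens standing nose down on a dark-wood display base screwed to the table: it never moves. Base 110 mm across, 22 mm high; barrel 63 mm across up to 50 mm above the table, 56 mm up to 78 mm, 49 mm up to 93 mm, then the mount. Origin on the axis at table level, z up; yaw varies. A small bright nub on the mount's rim marks its +x.
- lens_mount (a point): centre of the seat of the cap on the lens: upper face of the steel mount (52 mm across), 97 mm above the table. A steel tube 34 mm across stands 15 mm up from it inside the cap.
- cap: the lens's rear cap: black ribbed plastic, 54 mm across, 22 mm high, open below, 30 g, seated on the lens. Origin at the centre of its lower rim (97 mm above the table when seated), z up; a raised white bar on its top marks its +x, at the start in line with the lens's +x. Hold it by its side: free room all round once the cover is off. A 20 to 40 N grip is enough and slips harmlessly at a stop.
- cap_top (a point): centre of the cap's top, 22 mm above its rim. The cap has a quick thread of unseen hand, drawn anew each run. Tightening: a hard stop after 0.1 to 0.2 rad. Loosening (clockwise or anticlockwise from above): turns lightly and need not rise, is held down until about 0.9 rad, lifts straight off between 1.0 and 1.5 rad, meets a stop at about 1.6 rad.
- cover: clear plastic cylinder, 78 mm across, 110 mm high, 3 mm wall, open below, a dark-wood knob (24 mm across, 26 mm high) on its flat top; 0.11 to 0.22 kg. Stands loose over lens and cap on the display base (rim 22 mm above the table, around a 4 mm high, 67 mm wide step): lift it straight up 105 mm or more before moving sideways. Origin at the centre of its open lower rim, z up.
- cover_knob (a point): point on the axis of the cover's knob, 125 mm above the cover's lower rim, 15 mm above the cover's flat top and 11 mm below the knob's top
- mat: round cork mat, 160 mm across, 5 mm thick, fixed to the table; origin at the centre of its underside. It lies left or right of the middle of the table, the lens on the other side.
- knife: closed pocket knife lying between lens and mat, 92 x 20 x 13 mm along its x; origin under its centre. Leave alone.
- film_tin: upright aluminium film tin, 33 mm across, 52 mm high, between lens and mat nearer the robot; origin under its centre. Leave alone.
- camera: camera body lying on its back, 94 x 140 x 52 mm, at the left side; origin under its centre. Leave alone.
- shaker: glass salt shaker with a metal top, 40 mm across, 84 mm high, at the right side; origin under its centre. Leave alone.
- candlestick: brass candlestick, 86 mm across, 160 mm high, behind in the middle; origin under its centre. Leave alone.
- dish: small brass bowl, 110 mm across, 32 mm high, at the right side; origin under its centre. Leave alone.
- sugar_pot: white china sugar pot with a fixed lid, 100 mm across, 107 mm high, behind on the left; origin under its centre. Leave alone.
Things that resemble listed ones, but are neither listed nor needed, are in the scene too. What is shaped like the cover but green is not meant.

How it is judged:
On the way, in this order (a step that is already met when the one before it is completed fails the run):
1. the cover stands upright on the cork mat, let go (horizontal distance between cover and mat below 0.045 m and height (world z) of cover below 0.012 m and angle between cover's own z axis and vertical below 0.1 rad and linear speed of cover below 0.03 m/s and contact force between the fingers and cover below 0.1 N), for 0.2 s.
2. the cap has been turned loose on the lens by at least 0.7 rad before it leaves its seat (angle between the x axis of cap and the x axis of lens, either way round above 0.7 rad and height (world z) of cap below 0.104 m and horizontal distance between cap and lens below 0.008 m), for 0.1 s.
At the end, for the whole second after the job is handed in: The gripper holds the cap still, its rim at least 135 mm above the table (38 mm above its seat), within 80 mm sideways of the lens axis, touching neither lens nor cover; the cover stands upright (0.1 rad), untouched, centred within 45 mm of the mat centre (all of step 1 and height (world z) of cap above 0.135 m and contact force between the fingers and cap above 1 N and linear speed of cap below 0.03 m/s and horizontal distance between cap and lens below 0.08 m and contact force between cap and lens below 0.05 N and contact force between cap and cover below 0.05 N); the arm keeps its last pose, push and grip.
It fails at once if the cover is dropped (moves faster than 0.5 m/s with no finger on it) (linear speed of cover above 0.5 m/s and contact force between the fingers and cover below 0.1 N).
It fails at once if another thing of the stall is shifted by more than 3 cm or knocked over (distance of any of knife, film_tin, camera, shaker, candlestick, dish, sugar_pot from where it was at the start of the episode above 0.03 m or angle between any of knife, film_tin, camera, shaker, candlestick, dish, sugar_pot's own z axis and vertical above 0.5 rad).
It also fails if it takes over 54 s, if anything falls off the work surface, if the arm or the gripper's body presses on something with over 40 N, if the wrist force passes 120 N, or if a joint passes its speed limit or range.

## Working session

There is one attempt and no reset: what is moved stays moved. The work goes in short steps, Python scripts to look and compute and a shell command to move; the robot and the scene stay as the last step left them, time stands still between calls to the robot, and variables do not carry over. Pictures are saved under pics/ and viewed, at most 10 in all, crops included, and the job is handed in when it is done.

```bash
mkdir -p pics; cat > h.py <<'E'
import numpy as np, cv2, pickle
from bench import status, imaging, arm
from scipy.spatial.transform import Rotation as R
def snap(n,tag):
    d=imaging.get_image(n); cv2.imwrite(f'pics/{tag}.png',d['frame'][:,:,::-1]); pickle.dump(d,open(f'pics/{tag}.pkl','wb')); return d
def ray(tag,uv):
    d=pickle.load(open(f'pics/{tag}.pkl','rb')); M=cv2.Rodrigues(np.array(d['rvec']))[0]; t=np.array(d['tvec']).ravel()
    K=np.array(d['mtx']); v=M.T@np.linalg.solve(K,[uv[0],uv[1],1.]); return -M.T@t, v/np.linalg.norm(v)
def atz(tag,uv,z):
    c,v=ray(tag,uv); return c+v*(z-c[2])/v[2]
def tri(*obs):
    A=np.zeros((3,3));b=np.zeros(3)
    for tag,uv in obs:
        c,v=ray(tag,uv);P=np.eye(3)-np.outer(v,v);A+=P;b+=P@c
    p=np.linalg.solve(A,b)
    r=[np.linalg.norm((np.eye(3)-np.outer(v,v))@(p-c)) for c,v in (ray(*o) for o in obs)]
    return p,r
def proj(tag,p):
    d=pickle.load(open(f'pics/{tag}.pkl','rb')); return cv2.projectPoints(np.array(p,float).reshape(-1,1,3),np.array(d['rvec']),np.array(d['tvec']),np.array(d['mtx']),None)[0].reshape(-1,2)
def st():
    s=status.get_state(); print({k:np.round(s[k],4).tolist() for k in ('clock','joints','tcp_pos','ee_rot','force','width','grip_force')}); return s
E
python3 -c "
from h import *
st(); a=snap('scene','s0'); b=snap('top','t0')
for t in ('s0','t0'): print(ray(t,(320,240)))
"
```

```text
{'clock': 0.0, 'joints': [0.9976, 0.3135, 1.4985, -0.0, 1.331, -0.2235], 'tcp_pos': [0.1798, 0.493, 0.2572], 'ee_rot': [0.174, 0.9848, -0.0006, -0.0002], 'force': [0.3671, -0.9084, -0.6811], 'width': 0.088, 'grip_force': 0.0}
(array([1.07101284, 0.41914879, 0.99331243]), array([-0.42627459, -0.38800948, -0.81715275]))
(array([ 0.4488999 , -0.01316528,  1.07140021]), array([ 1.56431443e-01,  4.41067108e-04, -9.87688721e-01]))
```

View pics/s0.png

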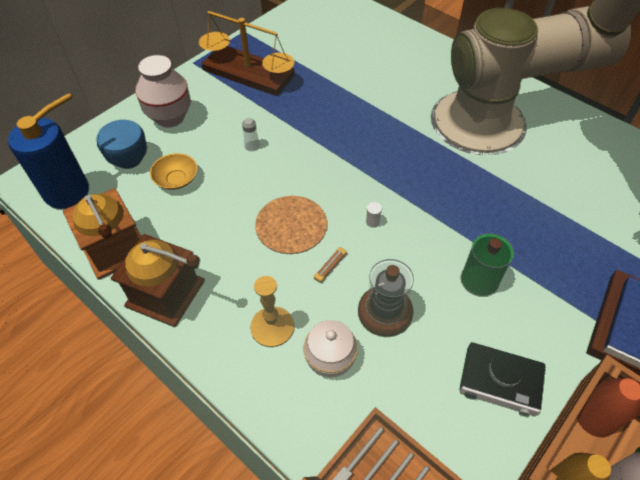

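View pics/t0.png

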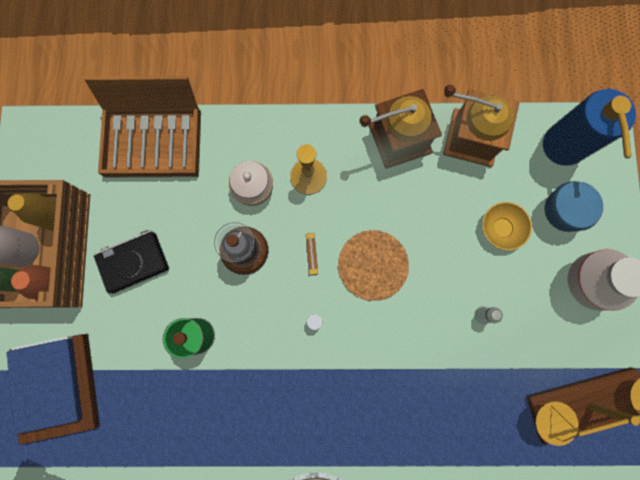

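The scene picture shows the clear cover over the lens, with its knob near (393,271), and the mat near (291,224). In the top view the knob is near (232,239), the mat at (373,265) and the green decoy at (185,338). I'll enlarge both views.

```bash
python3 -c "
from h import *
a=cv2.imread('pics/s0.png')[250:340,345:435]; b=cv2.imread('pics/t0.png')[210:300,195:285]
f=lambda i:cv2.resize(i,(400,400),interpolation=cv2.INTER_CUBIC)
c=np.hstack([f(a),f(b)])
for k in range(0,800,40): cv2.line(c,(k,0),(k,6),(0,0,255),1)
for k in range(0,400,40): cv2.line(c,(0,k),(6,k),(0,0,255),1)
cv2.imwrite('pics/c0.png',c)
for tag in('s0','t0'):
  h=cv2.cvtColor(cv2.imread(f'pics/{tag}.png'),cv2.COLOR_BGR2HSV); m=cv2.inRange(h,(5,90,80),(20,255,255))
  n,l,s,ce=cv2.connectedComponentsWithStats(m)
  for i in range(1,n):
    if 1500<s[i,4]<8000: print(tag,s[i],ce[i],atz(tag,ce[i],.005))
print(tri(('s0',(392.5,271)),('t0',(232.5,239))))
"
```

```text
s0 [ 198   10   96   79 2296] [244.04703833  55.15722997] [ 0.21956424 -0.63820974  0.005     ]
s0 [  63  188   72   61 2178] [ 96.38521579 217.06749311] [ 0.83863846 -0.46533927  0.005     ]
s0 [ 256  196   71   58 3223] [290.72323922 224.24604406] [ 0.56648833 -0.12703606  0.005     ]
s0 [  84  227  113   71 2883] [146.32396809 265.9618453 ] [ 0.84595874 -0.278574    0.005     ]
s0 [ 317  408  145   72 4405] [384.70987514 453.95414302] [0.81526588 0.32933103 0.005     ]
t0 [  98  108  100   66 3872] [149.49741736 146.18414256] [0.84304118 0.38563026 0.005     ]
t0 [   0  180   64  128 4395] [ 33.98156997 246.770876  ] [0.60641468 0.63658924 0.005     ]
t0 [ 338  230   71   70 3853] [372.98287049 265.00389307] [ 0.56017733 -0.13132639  0.005     ]
t0 [ 531  369  109   77 3542] [583.00592885 404.97063806] [ 0.25649283 -0.57367982  0.005     ]
(array([0.59716239, 0.15966134, 0.15069868]), [np.float64(0.0011721558917349446), np.float64(0.0011721558917350467)])
```

View pics/c0.png

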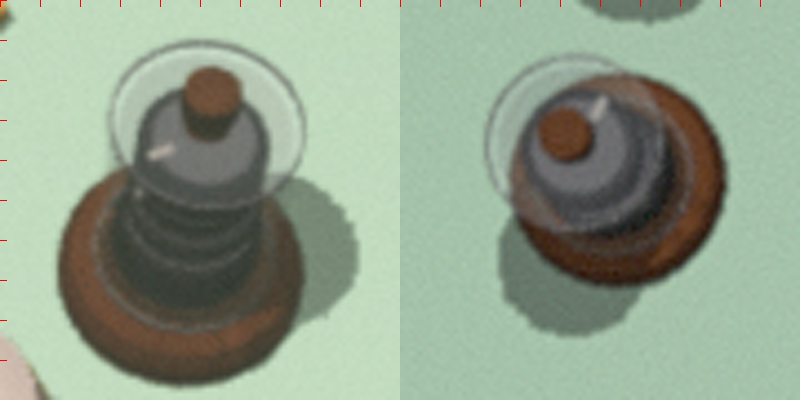

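```bash
python3 -c "
from h import *
c=lambda t,u,v:('s0',(345+u/4.444-.4,250+v/4.444-.4)) if t=='s' else ('t0',(195+(u-400)/4.444-.4,210+v/4.444-.4))
print('knobtop',tri(c('s',212,80),c('t',566,134)))
print('covertop',tri(c('s',208,124),c('t',573,143)))
print(atz(*c('t',566,134),.158),atz(*c('t',573,143),.132),atz(*c('t',619,180),.02),atz(*c('s',212,80),.158),atz(*c('s',208,124),.132))
print('white bar',atz(*c('t',599,109),.12),atz(*c('s',160,152),.12))
s=st();print(R.from_quat(s['ee_rot']).as_matrix())
"
```

```text
knobtop (array([0.59516498, 0.15831234, 0.15803682]), [np.float64(3.361249369622332e-05), np.float64(3.3612493696260945e-05)])
covertop (array([0.59590253, 0.16065271, 0.12787935]), [np.float64(0.00011231280684665048), np.float64(0.00011231280684661936)])
[0.59515226 0.15834733 0.158     ] [0.59519853 0.15998695 0.132     ] [0.59371085 0.15711653 0.02      ] [0.5951642  0.15827385 0.158     ] [0.5982317  0.16179364 0.132     ]
white bar [0.61269272 0.15066808 0.12      ] [0.61523939 0.15164794 0.12      ]
{'clock': 0.1, 'joints': [0.9976, 0.3134, 1.4983, -0.0, 1.331, -0.2234], 'tcp_pos': [0.1798, 0.493, 0.2572], 'ee_rot': [0.174, 0.9847, -0.0005, -0.0002], 'force': [0.6657, 0.558, 0.1447], 'width': 0.0881, 'grip_force': 0.0}
[[-9.39457747e-01  3.42664280e-01 -5.76534241e-04]
 [ 3.42664693e-01  9.39457309e-01 -9.33762630e-04]
 [ 2.21662207e-04 -1.07478847e-03 -9.99999398e-01]]
```

```bash
r='[-0.084,-0.0287,0,0,0,0,1]'; python3 -m pendant '[[-0.084,-0.0287,0,0,0,0,1],[-0.084,-0.0287,0,0,0,0,1],[-0.084,-0.0287,0,0,0,0,1],[-0.084,-0.0287,0,0,0,0,1],[-0.084,-0.0287,0,0,0,0,1],[-0.084,-0.0287,0,0,0,0,1],[-0.084,-0.0287,0,0,0,0,1],[-0.084,-0.0287,0,0,0,0,1],[-0.084,-0.0287,0,0,0,0,1],[-0.084,-0.0287,0,0,0,0,1]]'; python3 -m pendant '[[-0.084,-0.0287,0,0,0,0,1],[-0.084,-0.0287,0,0,0,0,1],[0,0,0,0,0,0,1],[0,0,0,0,0,0,1]]'; python3 -c "
from h import *
st(); snap('wrist','w1')
print(proj('w1',[[.595,.158,.158],[.595,.158,.132],[.5937,.157,.02]]))"
```

```text
clock: 1.1
tcp_pos: [0.5265, 0.213, 0.2574]
ee_rot: [0.174, 0.985, -0.0, -0.0]
force: [-0.2, 0.6, 0.6]
width: 0.0883
grip_force: 0.0
clock: 1.5
tcp_pos: [0.5945, 0.1582, 0.2569]
ee_rot: [0.175, 0.985, -0.0, -0.001]
force: [-0.4, 1.0, -0.6]
width: 0.0885
grip_force: 0.0
{'clock': 1.5, 'joints': [0.0698, 0.5171, 1.2013, 0.0002, 1.4247, -1.1499], 'tcp_pos': [0.5945, 0.1582, 0.2569], 'ee_rot': [0.1746, 0.9846, -0.0001, -0.0008], 'force': [-0.4159, 0.9799, -0.6315], 'width': 0.0885, 'grip_force': 0.0}
[[318.19895267 249.27492178]
 [318.36445092 237.46789519]
 [317.47646868 203.835373  ]]
```

View pics/w1.png

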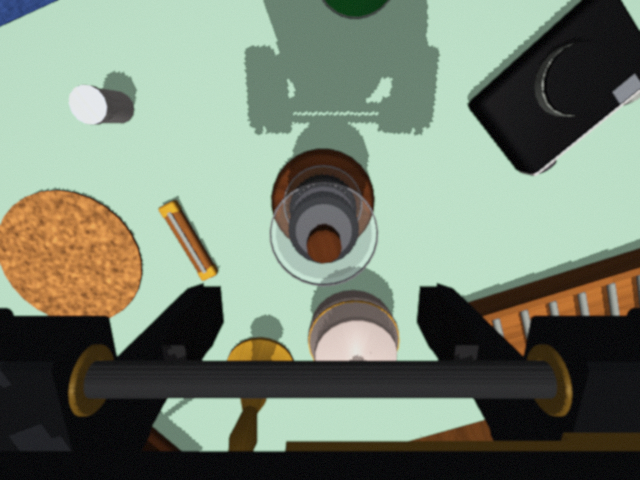

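The knob is at (324,247) and the finger midpoint at about (320), so I shift about 2.5 mm along tool +y and go down.

```bash
python3 -m pendant '[[0,0.005,0.04,0,0,0,1],[0,0,0.04,0,0,0,1],[0,0,0.04,0,0,0,1],[0,0,0.04,0,0,0,1],[0,0,0.03,0,0,0,1],[0,0,0.014,0,0,0,1],[0,0,0,0,0,0,1],[0,0,0,0,0,0,1]]'; python3 -m pendant '[[0,0,0,0,0,0,-0.2],[0,0,0,0,0,0,-0.3],[0,0,0,0,0,0,-0.4],[0,0,0,0,0,0,-0.5],[0,0,0,0,0,0,-0.6],[0,0,0,0,0,0,-0.8],[0,0,0,0,0,0,-1],[0,0,0,0,0,0,-1]]' 25;
```

```text
clock: 2.35
tcp_pos: [0.5953, 0.1615, 0.1567]
ee_rot: [0.174, 0.985, 0.0, 0.001]
force: [-0.8, -0.3, 0.6]
width: 0.0883
grip_force: 0.0
clock: 3.15
tcp_pos: [0.5953, 0.1611, 0.1557]
ee_rot: [0.174, 0.985, 0.0, -0.0]
force: [0.9, -0.2, -0.1]
width: 0.0259
grip_force: 0.0
```

```bash
python3 -m pendant '[[0,0,0,0,0,0,-1],[0,0,0,0,0,0,-1],[0,0,0,0,0,0,-1],[0,0,0,0,0,0,-1]]' 25; python3 -m pendant '[[0,0,-0.01,0,0,0,-1],[0,0,-0.02,0,0,0,-1],[0,0,-0.03,0,0,0,-1],[0,0,-0.03,0,0,0,-1],[0,0,-0.03,0,0,0,-1],[0,0,-0.03,0,0,0,-1],[0,0,-0.03,0,0,0,-1],[0,0,-0.03,0,0,0,-1],[0,0,-0.02,0,0,0,-1],[0,0,-0.01,0,0,0,-1]]'; python3 -c "
from h import *
snap('scene','s2');snap('top','t2');snap('wrist','w2');st()
a=cv2.imread('pics/s2.png')[170:350,300:480]; b=cv2.imread('pics/t2.png')[180:300,180:300]
f=lambda i:cv2.resize(i,(400,400),interpolation=cv2.INTER_CUBIC)
cv2.imwrite('pics/c2.png',np.hstack([f(a),f(b)]))
print('candlestick',atz('t0',(306,154),.16),atz('t0',(309,177),.005))"
```

```text
clock: 3.55
tcp_pos: [0.5952, 0.161, 0.1557]
ee_rot: [0.174, 0.985, -0.0, -0.0]
force: [-0.7, -0.7, -0.4]
width: 0.0235
grip_force: 25.0
clock: 4.55
tcp_pos: [0.5954, 0.1611, 0.277]
ee_rot: [0.174, 0.985, 0.0, 0.001]
force: [0.1, 0.3, -1.4]
width: 0.0231
grip_force: 25.0
{'clock': 4.7, 'joints': [0.0745, 0.51, 1.1645, 0.0, 1.4673, -1.1465], 'tcp_pos': [0.5952, 0.1611, 0.2755], 'ee_rot': [0.174, 0.9847, -0.0, -0.0001], 'force': [0.5643, -0.428, -2.5009], 'width': 0.0231, 'grip_force': 24.999}
candlestick [0.76703533 0.01407798 0.16      ] [0.76560395 0.01185609 0.005     ]
```

View pics/c2.png

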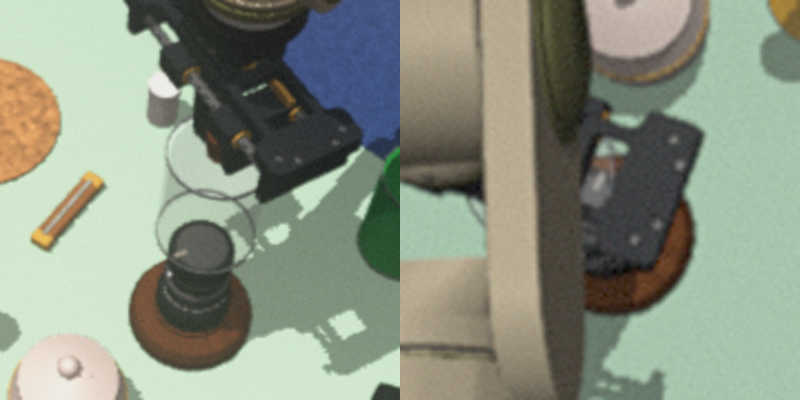

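The cover hangs upright, with its rim clear above the cap. I carry it across to the mat.

```bash
python3 -m pendant '[[-0.007,-0.0284,0,0,0,0,-1],[-0.0139,-0.0567,0,0,0,0,-1],[-0.0139,-0.0567,0,0,0,0,-1],[-0.0139,-0.0567,0,0,0,0,-1],[-0.0139,-0.0567,0,0,0,0,-1],[-0.0139,-0.0567,0,0,0,0,-1],[-0.0139,-0.0567,0,0,0,0,-1],[-0.0139,-0.0567,0,0,0,0,-1],[-0.0139,-0.0567,0,0,0,0,-1],[-0.0139,-0.0567,0,0,0,0,-1]]'; python3 -m pendant '[[-0.007,-0.0284,0,0,0,0,-1],[0,0,0,0,0,0,-1],[0,0,0,0,0,0,-1],[0,0,0,0,0,0,-1]]'; python3 -c "
from h import *
snap('scene','s3');snap('wrist','w3');st()
a=cv2.imread('pics/s3.png')[120:300,200:380]; b=cv2.imread('pics/w3.png')
f=lambda i:cv2.resize(i,(400,400),interpolation=cv2.INTER_CUBIC)
cv2.imwrite('pics/c3.png',np.hstack([f(a),cv2.resize(b,(400,300)) if 0 else f(b)]))"
```

```text
clock: 5.7
tcp_pos: [0.5641, -0.1166, 0.2752]
ee_rot: [0.174, 0.985, 0.0, -0.001]
force: [0.4, 0.3, -1.3]
width: 0.0234
grip_force: 25.0
clock: 6.1
tcp_pos: [0.5635, -0.128, 0.2757]
ee_rot: [0.173, 0.985, 0.0, -0.0]
force: [0.0, -0.0, -1.3]
width: 0.0231
grip_force: 25.0
{'clock': 6.2, 'joints': [-0.4262, 0.4196, 1.3001, 0.0001, 1.422, -1.6486], 'tcp_pos': [0.5636, -0.1281, 0.2757], 'ee_rot': [0.1733, 0.9849, 0.0001, -0.0], 'force': [0.6321, -0.9253, -1.755], 'width': 0.0229, 'grip_force': 24.9998}
```

View pics/c3.png

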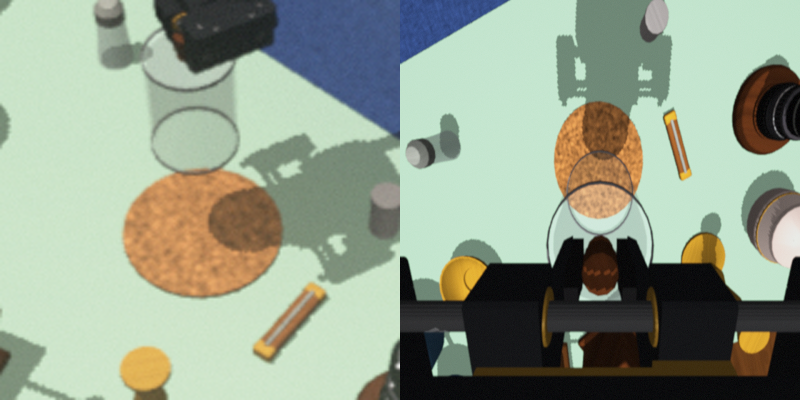

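```bash
python3 -m pendant '[[0,0,0.02,0,0,0,-1],[0,0,0.04,0,0,0,-1],[0,0,0.04,0,0,0,-1],[0,0,0.04,0,0,0,-1],[0,0,0.04,0,0,0,-1],[0,0,0.04,0,0,0,-1],[0,0,0.03,0,0,0,-1],[0,0,0.012,0,0,0,-1],[0,0,0,0,0,0,-1],[0,0,0,0,0,0,-1]]'; python3 -m pendant '[[0,0,0.004,0,0,0,-1],[0,0,0.004,0,0,0,-1],[0,0,0.002,0,0,0,-1],[0,0,0,0,0,0,-1]]';  python3 -m pendant '[[0,0,0.002,0,0,0,-1],[0,0,0,0,0,0,-1]]'
```

```text
clock: 7.2
tcp_pos: [0.5637, -0.1291, 0.1453]
ee_rot: [0.174, 0.985, -0.0, 0.0]
force: [0.2, -0.1, -2.1]
width: 0.023
grip_force: 25.0
clock: 7.6
tcp_pos: [0.5634, -0.1291, 0.1396]
ee_rot: [0.174, 0.985, 0.0, -0.0]
force: [-0.8, 0.5, -1.5]
width: 0.0235
grip_force: 25.0
clock: 7.8
tcp_pos: [0.5635, -0.1292, 0.1388]
ee_rot: [0.174, 0.985, -0.0, 0.0]
force: [1.2, 0.2, -1.0]
width: 0.0233
grip_force: 25.0
```

```bash
python3 -m pendant '[[0,0,0.002,0,0,0,-1],[0,0,0,0,0,0,-1]]';python3 -m pendant '[[0,0,0.002,0,0,0,-1],[0,0,0,0,0,0,-1]]'
```

```text
clock: 8.0
tcp_pos: [0.5637, -0.1294, 0.1386]
ee_rot: [0.174, 0.985, -0.0, 0.001]
force: [-2.5, -0.4, 4.8]
width: 0.0232
grip_force: 25.0
clock: 8.2
tcp_pos: [0.564, -0.1295, 0.1386]
ee_rot: [0.174, 0.985, -0.0, 0.001]
force: [-3.6, 0.4, 11.3]
width: 0.0228
grip_force: 25.0
```

It has made contact with the mat, so I release and rise.

```bash
python3 -m pendant '[[0,0,-0.003,0,0,0,-1],[0,0,0,0,0,0,-0.4],[0,0,0,0,0,0,-0.2],[0,0,0,0,0,0,0],[0,0,0,0,0,0,0],[0,0,0,0,0,0,0],[0,0,0,0,0,0,0],[0,0,0,0,0,0,0.2]]'; python3 -m pendant '[[0,0,-0.02,0,0,0,0.4],[0,0,-0.05,0,0,0,0.6],[0,0,-0.05,0,0,0,1],[0,0,-0.05,0,0,0,1],[0,0,-0.05,0,0,0,1],[0,0,-0.03,0,0,0,1],[0,0,0,0,0,0,1]]'; python3 -c "
from h import *
s=st();snap('wrist','w4');T=R.from_quat(s['ee_rot']).as_matrix();print(T.T@(np.array([.5952,.160,.26])-s['tcp_pos'])/.5)"
```

```text
clock: 9.0
tcp_pos: [0.5634, -0.1291, 0.1382]
ee_rot: [0.174, 0.985, 0.0, -0.0]
force: [1.5, 1.0, 0.1]
width: 0.0498
grip_force: 0.0
clock: 9.7
tcp_pos: [0.564, -0.1294, 0.266]
ee_rot: [0.174, 0.985, -0.001, 0.002]
force: [-0.5, 0.3, -0.1]
width: 0.0881
grip_force: 0.0
{'clock': 9.7, 'joints': [-0.4279, 0.4245, 1.3181, -0.0, 1.3942, -1.6489], 'tcp_pos': [0.564, -0.1294, 0.266], 'ee_rot': [0.174, 0.9847, -0.0006, 0.0023], 'force': [-0.5031, 0.2972, -0.0991], 'width': 0.0881, 'grip_force': 0.0}
[0.13973298 0.56512261 0.01112145]
```

```bash
python3 -m pendant '[[0.014,0.0565,0,0,0,0,1],[0.014,0.0565,0,0,0,0,1],[0.014,0.0565,0,0,0,0,1],[0.014,0.0565,0,0,0,0,1],[0.014,0.0565,0,0,0,0,1],[0.014,0.0565,0,0,0,0,1],[0.014,0.0565,0,0,0,0,1],[0.014,0.0565,0,0,0,0,1],[0.014,0.0565,0,0,0,0,1],[0.014,0.0565,0,0,0,0,1]]'; python3 -m pendant '[[0,0,0,0,0,0.0915,1],[0,0,0,0,0,0.0915,1],[0,0,0,0,0,0.0915,1],[0,0,0,0,0,0.0915,1],[0,0,0,0,0,0.0915,1],[0,0,0,0,0,0.0915,1],[0,0,0,0,0,0.0915,1],[0,0,0,0,0,0.0915,1],[0,0,0,0,0,0,1],[0,0,0,0,0,0,1]]'; python3 -c "
from h import *
s=st();snap('wrist','w5');snap('scene','s5');print(proj('w5',[[.595,.158,.119],[.595,.158,.097],s['tcp_pos']]));print(R.from_quat(s['ee_rot']).as_matrix().round(3))
a=cv2.imread('pics/s5.png')[120:360,200:440]; b=cv2.imread('pics/w5.png')[120:360,200:440]
f=lambda i:cv2.resize(i,(400,400),interpolation=cv2.INTER_CUBIC)
cv2.imwrite('pics/c5.png',np.hstack([f(a),f(b)]))"
```

```text
clock: 10.75
tcp_pos: [0.5941, 0.1614, 0.262]
ee_rot: [0.174, 0.985, -0.0, -0.001]
force: [0.7, -0.4, 0.5]
width: 0.088
grip_force: 0.0
clock: 11.75
tcp_pos: [0.5943, 0.1602, 0.2625]
ee_rot: [0.68, 0.733, -0.0, -0.0]
force: [0.3, 0.6, -0.1]
width: 0.0881
grip_force: 0.0
{'clock': 11.75, 'joints': [0.0733, 0.5146, 1.1908, 0.0, 1.4375, -0.0018], 'tcp_pos': [0.5943, 0.1602, 0.2625], 'ee_rot': [0.6801, 0.7331, -0.0005, -0.0005], 'force': [0.2605, 0.594, -0.1067], 'width': 0.0881, 'grip_force': 0.0}
[[321.44278331 232.46871751]
 [321.33970133 224.91485013]
 [321.45299866 330.29974076]]
[[-0.075  0.997 -0.001]
 [ 0.997  0.075 -0.   ]
 [ 0.    -0.001 -1.   ]]
```

View pics/c5.png

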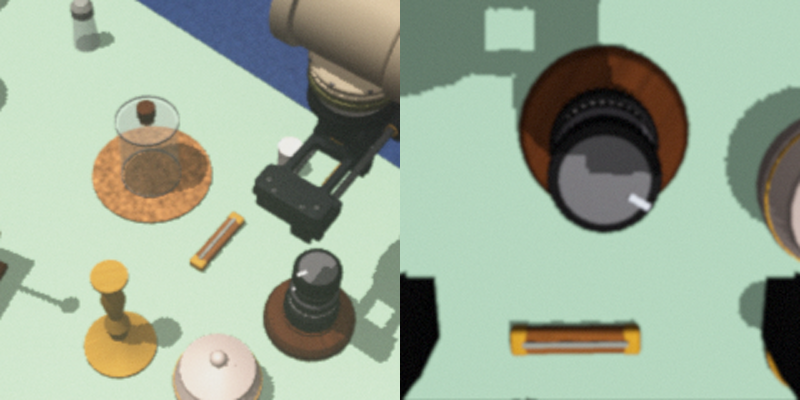

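```bash
python3 -c "
from h import *
print(tri(('s5',(390.6,280.6)),('w5',(323.1,228))))
print(atz('s5',(390.6,280.6),.119),atz('w5',(323.1,228),.119),atz('w5',(323.1,228.7),.119))
"
```

```text
(array([0.59609127, 0.16059079, 0.11663164]), [np.float64(0.0004404151576263955), np.float64(0.00044041515762641853)])
[0.59731505 0.16083135 0.119     ] [0.5960077  0.16172791 0.119     ] [0.59605239 0.16116126 0.119     ]
```

```bash
python3 -m pendant '[[0.0016,0.0034,0.04,0,0,0,1],[0,0,0.05,0,0,0,1],[0,0,0.05,0,0,0,1],[0,0,0.05,0,0,0,1],[0,0,0.05,0,0,0,1],[0,0,0.04,0,0,0,1],[0,0,0.02,0,0,0,0.8],[0,0,0.002,0,0,0,0.6],[0,0,0,0,0,0,0.4],[0,0,0,0,0,0,0.3]]' 8; python3 -m pendant '[[0,0,0,0,0,0,0.2],[0,0,0,0,0,0,0.1],[0,0,0,0,0,0,0],[0,0,0,0,0,0,-0.2],[0,0,0,0,0,0,-0.2],[0,0,0,0,0,0,-0.2]]' 8
```

```text
clock: 12.85
tcp_pos: [0.5966, 0.1612, 0.1134]
ee_rot: [0.681, 0.732, 0.001, 0.001]
force: [0.1, 1.3, -0.5]
width: 0.0588
grip_force: 0.0
clock: 13.45
tcp_pos: [0.5965, 0.1612, 0.1132]
ee_rot: [0.681, 0.732, 0.001, 0.001]
force: [-1.5, -0.4, 6.4]
width: 0.053
grip_force: 8.0
```

```bash
python3 -m pendant '[[0,0,0,0,0,0,-0.3],[0,0,0,0,0,0,-0.3],[0,0,0,0,0,0,-0.3]]' 30; python3 -c "
from h import *
s=st();print(s['moment'])"; python3 -m pendant '[[0,0,0,0,0,0.05,-0.3],[0,0,0,0,0,0.05,-0.3],[0,0,0,0,0,0.05,-0.3],[0,0,0,0,0,0.05,-0.3],[0,0,0,0,0,0,-0.3]]'; python3 -c "
from h import *
s=st();print(s['moment'],s['joint_torque']);snap('wrist','w6');snap('scene','s6')
a=cv2.imread('pics/s6.png')[230:350,330:450]; b=cv2.imread('pics/w6.png')[120:420,170:470]
f=lambda i:cv2.resize(i,(400,400),interpolation=cv2.INTER_CUBIC)
cv2.imwrite('pics/c6.png',np.hstack([f(a),f(b)]))"
```

```text
clock: 13.75
tcp_pos: [0.5965, 0.1612, 0.1132]
ee_rot: [0.681, 0.732, 0.001, 0.001]
force: [-1.2, -0.1, 6.9]
width: 0.0528
grip_force: 30.0
{'clock': 13.75, 'joints': [0.0746, 0.6506, 1.3716, -0.0, 1.1178, 0.0033], 'tcp_pos': [0.5965, 0.1612, 0.1132], 'ee_rot': [0.6814, 0.7319, 0.0006, 0.0005], 'force': [-1.2144, -0.1283, 6.9229], 'width': 0.0528, 'grip_force': 30.0041}
[-0.1293809   0.27182716  0.0754944 ]
clock: 14.25
tcp_pos: [0.5964, 0.1611, 0.1131]
ee_rot: [0.787, 0.616, 0.0, 0.001]
force: [-1.8, -1.0, 5.6]
width: 0.0537
grip_force: 30.0
{'clock': 14.25, 'joints': [0.0749, 0.6507, 1.3717, -0.0011, 1.1177, 0.318], 'tcp_pos': [0.5964, 0.1611, 0.1131], 'ee_rot': [0.7875, 0.6163, 0.0003, 0.0008], 'force': [-1.8491, -0.9537, 5.6447], 'width': 0.0537, 'grip_force': 30.0014}
[-0.19827894  0.12286471  0.93727424] [ -0.55534204 -49.09452081 -21.3504982    0.6337733   -0.19698364
   1.62057258]
```

View pics/c6.png

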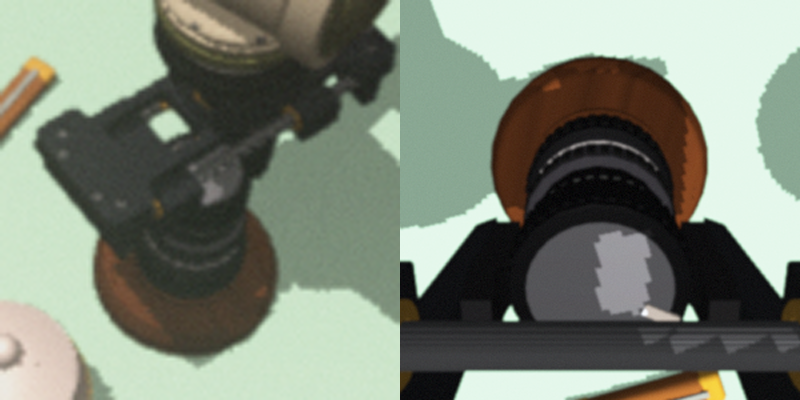

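Turning clockwise (tool +z) drives up the moment (0.94 N m), so that is the stop. I try the other way.

```bash
python3 -m pendant '[[0,0,0,0,0,-0.06,-0.3],[0,0,0,0,0,-0.06,-0.3],[0,0,0,0,0,-0.06,-0.3],[0,0,0,0,0,-0.06,-0.3],[0,0,0,0,0,-0.06,-0.3]]'; python3 -c "
from h import *
s=st();print(s['moment'],s['joint_torque'])"
```

```text
clock: 14.85
tcp_pos: [0.5966, 0.1612, 0.1131]
ee_rot: [0.621, 0.784, 0.001, 0.001]
force: [-0.1, -0.3, 5.6]
width: 0.0537
grip_force: 30.0
{'clock': 14.85, 'joints': [0.0745, 0.6508, 1.3716, 0.0001, 1.1175, -0.1574], 'tcp_pos': [0.5966, 0.1612, 0.1131], 'ee_rot': [0.6205, 0.7842, 0.0006, 0.0006], 'force': [-0.0883, -0.2631, 5.5501], 'width': 0.0537, 'grip_force': 29.9993}
[-0.05771121  0.03408979 -0.07001339] [-1.87942351e-02 -4.92373431e+01 -2.11535418e+01  9.14681186e-04
 -6.68009699e-03  1.16476100e+00]
```

It turns lightly this way: anticlockwise loosens. I continue to about 1.4 rad from the stop.

```bash
python3 -m pendant '[[0,0,0,0,0,-0.074,-0.3],[0,0,0,0,0,-0.074,-0.3],[0,0,0,0,0,-0.074,-0.3],[0,0,0,0,0,-0.074,-0.3],[0,0,0,0,0,-0.074,-0.3],[0,0,0,0,0,-0.074,-0.3],[0,0,0,0,0,-0.074,-0.3],[0,0,0,0,0,-0.074,-0.3],[0,0,0,0,0,0,-0.3],[0,0,0,0,0,0,-0.3]]'; python3 -c "
from h import *
s=st();print(s['moment'])"; python3 -m pendant '[[0,0,-0.002,0,0,0,-0.3],[0,0,-0.004,0,0,0,-0.3],[0,0,0,0,0,0,-0.3]]'
```

```text
clock: 15.85
tcp_pos: [0.5966, 0.1612, 0.1131]
ee_rot: [0.205, 0.979, 0.0, 0.001]
force: [-0.6, -1.5, 5.4]
width: 0.0534
grip_force: 30.0
{'clock': 15.85, 'joints': [0.0746, 0.6507, 1.3716, -0.0, 1.1175, -1.084], 'tcp_pos': [0.5966, 0.1612, 0.1131], 'ee_rot': [0.2047, 0.9788, 0.0002, 0.0009], 'force': [-0.6338, -1.5007, 5.3745], 'width': 0.0534, 'grip_force': 30.0007}
[0.01681668 0.01113952 0.0360149 ]
clock: 16.15
tcp_pos: [0.5961, 0.1611, 0.1153]
ee_rot: [0.205, 0.979, -0.0, -0.0]
force: [0.5, 0.3, 0.5]
width: 0.0536
grip_force: 30.0
```

Force stays near zero on lifting, so the cap is free. I lift it about 65 mm in total.

```bash
python3 -m pendant '[[0,0,-0.01,0,0,0,-0.3],[0,0,-0.015,0,0,0,-0.3],[0,0,-0.02,0,0,0,-0.3],[0,0,-0.02,0,0,0,-0.3],[0,0,-0.02,0,0,0,-0.3],[0,0,-0.02,0,0,0,-0.3],[0,0,-0.015,0,0,0,-0.3],[0,0,-0.005,0,0,0,-0.3],[0,0,0,0,0,0,-0.3],[0,0,0,0,0,0,-0.3]]'; python3 -m pendant '[[0,0,0,0,0,0,-0.3],[0,0,0,0,0,0,-0.3],[0,0,0,0,0,0,-0.3]]'; python3 -c "
from h import *
st();snap('scene','s7')
cv2.imwrite('pics/c7.png',cv2.resize(cv2.imread('pics/s7.png')[160:370,220:500],(800,600)))"
```

```text
clock: 17.15
tcp_pos: [0.5959, 0.1611, 0.1773]
ee_rot: [0.205, 0.979, -0.0, -0.0]
force: [0.1, 0.4, -1.1]
width: 0.0535
grip_force: 30.0
clock: 17.45
tcp_pos: [0.5961, 0.1611, 0.1775]
ee_rot: [0.205, 0.979, -0.0, -0.0]
force: [-0.5, 0.1, 0.3]
width: 0.0534
grip_force: 30.0
{'clock': 17.45, 'joints': [0.0746, 0.5819, 1.3076, -0.0, 1.2525, -1.0836], 'tcp_pos': [0.5961, 0.1611, 0.1775], 'ee_rot': [0.2049, 0.9788, -0.0001, -0.0002], 'force': [-0.4848, 0.0557, 0.2784], 'width': 0.0534, 'grip_force': 29.9999}
```

View pics/c7.png

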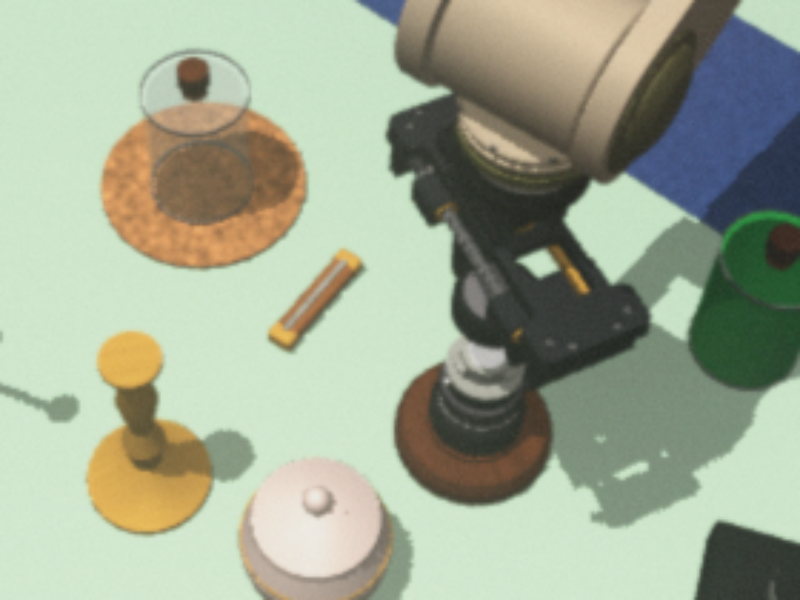

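The cap is held well above the lens, the steel mount and tube are exposed below it, and the cover stands on the mat. I hand in the job.

```bash
python3 -c "
from h import *
print(arm.finish_job())"
```

```text
the job is handed in; nothing more can be done
None
```

I handed the job in after about 17.5 s: the cover stands upright on the cork mat, the cap came loose anticlockwise (about 1.4 rad back from its stop), and the gripper holds it about 6 cm above the lens, with the nearby goods unmoved in the last picture; the hand-in gave no verdict.

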